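# Clear the squeezed limes through the prep stand's scrap hatch

## Task

Clear the two squeezed lime halves off the walnut prep stand. Open its steel scrap hatch: press the heel down so that the front flange rocks up over the two brass stop cleats, and slide it back in its rails until the hole is clear; put both lime halves down the hole into the catch pan; then bring the hatch forward over the cleats again and leave it fully home, lying flat with its flange dropped down in front of them. Do not lift the hatch out of its rails, and leave the bar spoon, the bottle opener and the jigger where they are.

Things in the scene. Friction and masses are not known exactly. Their poses are not given: they have to be found in the camera images.
- prep_stand: Fixed walnut bar board, 260 (its x, -130 to 130) x 490 (its y, -260 to 230) mm, on two cheeks. Origin on the worktop; z up, y = the way the hatch opens, roughly the robot's left. Deck top at z=110 mm, deck 20 thick. The bare right end (y below -88) carries the lime halves. Under the deck a steel catch pan: inside x -117 to 77, y -147 to 147, floor 5 mm above the worktop.
- scrap_hole (a point): Centre of the through hole in the deck, level with the deck top, at x=-20, y=-20 mm in the stand's frame; the hole is 94 mm (x) by 90 mm (y).
- end_stops (a point): Point on the deck midway between two small brass end stops, 6 mm wide, 8 mm high, one against each guide rail, back faces at y=+28.5 in the stand's frame: the foot bar meets them when the hatch is shut. A second pair (front faces at y=+155) stops it fully open. Rails: 24 mm high, 6 thick, inner faces 120 mm apart (x=-80 and +40), y -87 to +170, open at both ends.
- cleats (a point): Point on the deck midway between the two brass stop cleats, one inside each rail at the hole's right end: square bumps 21 mm wide (x), 6 mm high, 8.5 mm long (y=-73.5 to -65 in the stand's frame), upright on both sides. Between them 77 mm of bare deck, so a lime half can slide through.
- hatch: Loose stainless hatch, 116 (x) x 184 (y) x 23 mm, 0.3 to 0.5 kg, between the rails, axes parallel to the stand's. Origin: mid width, level with the underside of its supports; plate y=-84 to +99 mm (heel, behind y=34: 100 wide). Shut: origin at x=-20, y=+5, z=110 mm in the stand's frame. Fully back: y about +120, hole quite clear. It stands on the front flange and a foot bar; its 4 mm plate has its top 13 mm above the origin.
- flange (a point): Middle of the lower edge of the hatch's front flange: 100 mm wide, 4 mm thick, 82.5 mm in front of (-y of) the hatch's origin. Shut, it stands just in front of the cleats, with about 2 mm play each way between cleats and end stops. Pushed along y while it is down it only jams on the cleats, from either side: press the heel first, then slide while still pressing.
- foot_bar (a point): Middle of the round foot bar across the hatch's underside (9 mm thick), 30 mm behind (+y of) the hatch's origin, which carries it and on which it rocks. Pressing the heel with 4 to 10 N until the plate's back edge meets the deck (9 mm drop there, about 6 mm at the pad) lifts the flange about 14 mm; let go, it falls flat again by its own weight.
- heel_pad (a point): Middle of the heel pocket (black rubber pad), on the plate's upper face, 76 mm behind the hatch's origin along its y, 13 mm above it. The pocket is 41 mm long in y, between a rib in front (84 mm wide, 4 thick, top 20.5 mm above the deck) and the turned-up back lip (100 wide, 3 thick, top 23 mm): a fingertip pressing in it can push the hatch either way.
- husk_a: Squeezed green lime half, 54 mm across, 35 mm high, 32 g, lying cut face down on the deck. Origin: centre of the cut face.
- husk_b: The other squeezed lime half, same size and kind. Origin: centre of the cut face.
- bar_spoon: Small metal spoon, 138 x 28 x 12 mm, lying along the back edge of the deck behind the lime halves; leave it. Origin: centre of its underside, its x along the spoon.
- bottle_opener: Flat brass bottle opener, 142 mm long in its y, 38 wide, 8 thick, lying on the deck behind the rear rail; leave it. Origin: centre of its underside.
- jigger: Brass spirit measure, 47 mm across, 100 mm tall, standing on the worktop to the left of the stand; leave it. Origin: centre of its underside.

How it is judged:
By the outcome, as a careful person would: the job done as asked, in the order asked, and still so for the second after the job is handed in, with the robot touching nothing.
It also fails if it takes over 72 s, if anything falls off the work surface, if the arm or the gripper's body presses on something with over 40 N, if the wrist force passes 120 N, or if a joint passes its speed limit or range.

## Robot

A 7-joint arm with a two-finger parallel gripper is mounted at the origin on a cart in front of the work surface, level with it; the furniture and walls round the work are solid. World frame = base frame: x ahead of the robot, y to its left, z up, the work surface at z = 0. Lengths are in m, angles in rad, forces in N, time in s.
With the tool pointing down it reaches from about 0.4 to 0.875 m from the base axis. Payload 6.5 kg.
Tool frame: the origin (TCP) lies midway between the tips of the shut fingers; the grasp point (between the pads) lies 19 mm behind it; z points along the fingers, y is the line along which they close (so a half turn about z gives the same grasp; the last joint's range is limited). The gripper opens to 85 mm and grips with 20 to 120 N. Pads are 22 mm wide; open, the fingers measure 114 mm over their backs; the gripper's body (76 mm by 85 mm) begins 54 mm behind the grasp point. The pads swing forward as they close: fully open they stand 13 mm farther back than shut.
Start: joints at [-0.066, 0.536, -0.004, 1.538, 0.003, 1.067, -0.071], TCP at [0.65, 0, 0.231] pointing down, gripper open.
Joint ranges: [-2.7, 2.7], [-0.37, 2.16], [-1.27, 1.26], [0.24, 2.4], [-1.31, 4.45], [0.19, 1.91], [-2.76, 2.76]. Speed limits (rad/s): [2.39, 2.39, 3.14, 3.14, 3.14, 3.14, 3.14].

## Interface

Orientations are given as a unit quaternion [x, y, z, w].
In Python, from plant import ctrl, imaging gives the robot as it stands.
- The arm moves only by the tool step_arm, never from a script. Its argument "deltas" is a list of rows, each a list of 2 entries, a list of its own where there are three numbers: the shift along the tool's x, y, z in cm, then the turn about the tool's z in rad. In form: [[[x, y, z], twist], ...]. A call has exactly 8 rows; each row is the pose to reach, as a shift and turn from the pose commanded when the call began, along the tool's axes at that moment; what a row does not reach only later rows make up. A row lasts 1/12 s, in which the tool goes at most 41.7 mm and 7.16 degrees, less where a joint would pass 70% of its speed; a pose out of reach is approached as far as the arm can. A call with a gripper value outside its range is refused whole. "claw" is the finger opening in cm, from 0 to 8.54, set as the call begins (left out, the last holds). The fingers move at their own pace and stop on an object; the grip force is fixed at half the most. Time passes only in rows, so rows that repeat a pose let the fingers close, or fill a call up. It gives the time, the measured TCP pose, the force, the opening and the grip force at its end, in the units of the state.
- ctrl.get_state(): the state, without advancing time (a new reading comes with each control period).
- imaging.snapshot(name): name is "scene" or "side" or "wrist"; returns the picture (480x640x3 uint8, red, green, blue); there is no depth.
- imaging.get_calibration(name): a dict with "fx", "fy", "cx", "cy" (pixels), "rvec" (rotation vector, rad) and "tvec" (3), from world to camera coordinates, as OpenCV has them; the wrist camera has in their place "T_tool_cam" (4x4, takes a point from camera to tool coordinates, whose origin is the TCP and whose axes are the flange's). Camera axes: x right, y down, z forward; pixel columns grow to the right and rows downward; lengths in m; the calibration is good to about 2 mm. The wrist camera is an equidistant fisheye: a pixel r from the principal point sees the ray r / f radians off the axis. A picture is of the moment at which its call begins: read the wrist's pose just before it. get_calibration takes no time and is no camera call.
- ctrl.finish_job(): hands the job in; it is judged then, once.
The state is a dict: "t": time; "joint_positions": joint angles; "joint_vel": joint speeds; "joint_efforts": joint torques, N m; "tool_pos": TCP position; "tcp_rot": TCP orientation; "wrist_force": force on the tool from outside, world axes, zero at the start; "moment": the same for the moment, N m; "grip_width": finger opening in m; "grasp_force": force on a finger pad.
Only numpy, scipy, OpenCV 4.12 (cv2) and the standard library are available. Lean on these libraries where they do the work, as an engineer would, in place of code of your own. Each camera call takes 0.05 s, during which the arm holds its last target. There are 200 camera calls.

## Working session

There is one attempt and no reset: what is moved stays moved. The work goes in short steps, Python scripts to look and compute and a tool call to move; the robot and the scene stay as the last step left them, time stands still between calls to the robot, and variables do not carry over. Pictures are saved under pics/ and viewed, at most 10 in all, crops included, and the job is handed in when it is done.

Besides the shell and the picture viewer there is one more tool, called after "Call:" as name(argument=value, ...) on one line, values as JSON. step_arm: Moves the arm, as the interface text tells. Its arguments: {"type":"object","properties":{"deltas":{"type":"array","items":{"type":"array"}},"claw":{"type":"number"}},"required":["deltas"]}

```bash
mkdir -p pics; python3 - <<'E'
from plant import ctrl, imaging
import cv2
s=ctrl.get_state(); print(s)
for n in("scene","side","wrist"):
    print(n,imaging.get_calibration(n))
    cv2.imwrite(f"pics/{n}0.png",imaging.snapshot(n)[:,:,::-1])
E
```

```text
{'t': 0.0, 'joint_positions': array([-0.06620404,  0.53720172, -0.00448759,  1.53886578,  0.00257888,
        1.06730993, -0.07117993]), 'joint_vel': array([ 0.00044008, -0.00026625,  0.00125841,  0.00146884, -0.00116039,
        0.00021786, -0.00022723]), 'joint_efforts': array([-4.51575825e-04, -5.83398092e+01,  1.04865700e+00, -2.59097242e+01,
        1.23920938e-02,  9.44124302e-03, -7.87308863e-06]), 'tool_pos': array([6.49361387e-01, 2.02271143e-05, 2.30392455e-01]), 'tcp_rot': array([ 7.07061274e-01,  7.07151725e-01, -6.59068902e-04, -5.97607459e-04]), 'wrist_force': array([ 0.16080897, -0.25273465,  0.22517286]), 'moment': array([0.03448613, 0.00262382, 0.00566613]), 'grasp_force': 0.0, 'grip_width': 0.0857035507933226}
scene {'fx': 475.313627858082, 'fy': 475.313627858082, 'cx': 324.7338902227938, 'cy': 241.66552106363883, 'rvec': array([ 0.71466524, -2.32326096,  1.46955723]), 'tvec': array([0.54256418, 0.18598866, 0.8703003 ])}
side {'fx': 565.775919008095, 'fy': 565.775919008095, 'cx': 314.37761977866546, 'cy': 231.44892691563754, 'rvec': array([ 1.9871719 , -0.45877734,  0.28872091]), 'tvec': array([-0.42625815,  0.26135134,  0.97748956])}
wrist {'fx': 371.64829954431775, 'fy': 371.64829954431775, 'cx': 317.82639510789204, 'cy': 234.70055706368007, 'T_tool_cam': array([[ 6.15778262e-04, -9.56693534e-01, -2.91096381e-01,
         7.56333122e-02],
       [ 9.99999779e-01,  6.62624833e-04, -6.23531211e-05,
         1.83397122e-04],
       [ 2.52540518e-04, -2.91096278e-01,  9.56693730e-01,
        -1.42703551e-01],
       [ 0.00000000e+00,  0.00000000e+00,  0.00000000e+00,
         1.00000000e+00]])}
```

View pics/scene0.png

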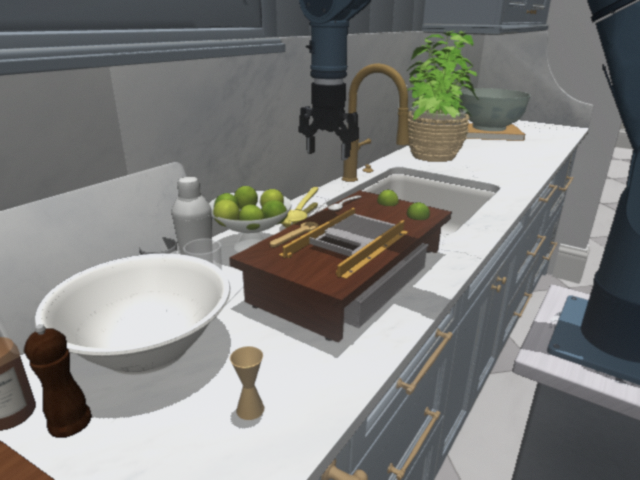

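View pics/side0.png

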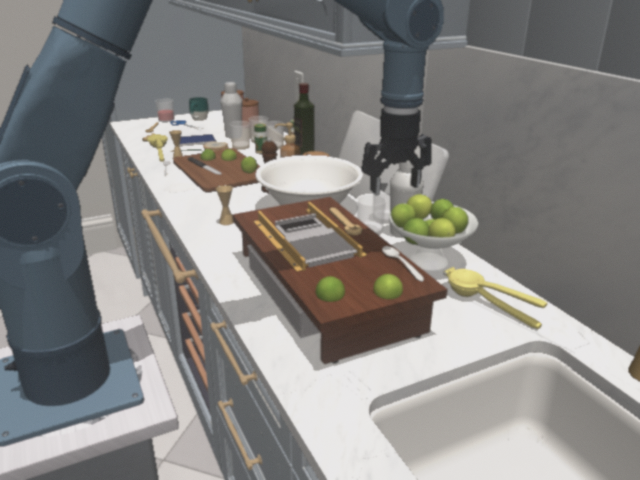

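View pics/wrist0.png

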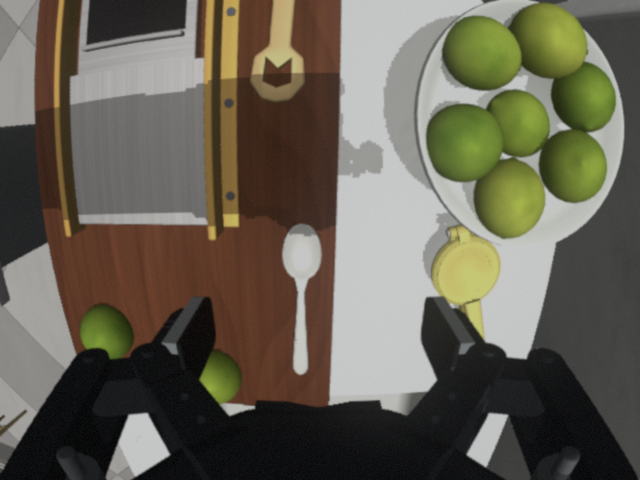

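The overview shots show the stand left and below the TCP. In the wrist view the front rail end is at about (72,236), the rear rail end at (213,240), and the limes at (107,332) and (220,377). The hatch looks shut. I'll enlarge the side and wrist views to get exact points.

```bash
python3 - <<'E'
import cv2
a=cv2.imread("pics/side0.png")[190:360,230:450]; cv2.imwrite("pics/side0c.png",cv2.resize(a,None,fx=3.5,fy=3.5,interpolation=cv2.INTER_CUBIC))
a=cv2.imread("pics/wrist0.png")[0:420,20:360]; cv2.imwrite("pics/wrist0c.png",cv2.resize(a,None,fx=1.4,fy=1.4,interpolation=cv2.INTER_CUBIC))
E
```

```text
(no output)
```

View pics/side0c.png

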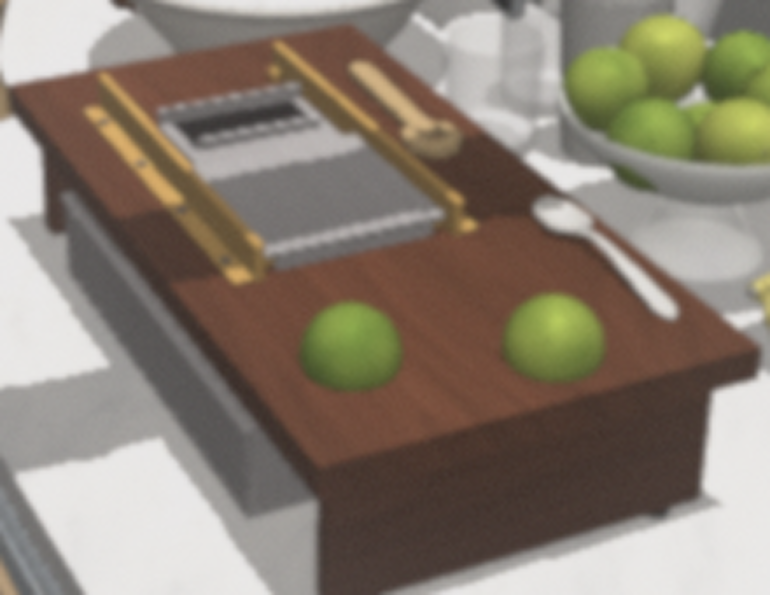

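The side crop shows the deck's top corners at crop pixels (320,468), (758,348), (10,92) and (350,27). The limes are centred at (352,347) and (555,337).

```bash
cat > h.py <<'E'
import numpy as np, cv2
from scipy.spatial.transform import Rotation as R
from scipy.optimize import least_squares
W=dict(fx=371.648,cx=317.826,cy=234.70)
T=np.array([[6.15778262e-04,-9.56693534e-01,-2.91096381e-01,7.56333122e-02],[9.99999779e-01,6.62624833e-04,-6.23531211e-05,1.83397122e-04],[2.52540518e-04,-2.91096278e-01,9.56693730e-01,-1.42703551e-01],[0,0,0,1]])
SIDE=dict(f=565.776,cx=314.378,cy=231.449,r=[1.9871719,-0.45877734,0.28872091],t=[-0.42625815,0.26135134,0.97748956])
def wcam(pos,q):
    M=np.eye(4);M[:3,:3]=R.from_quat(q).as_matrix();M[:3,3]=pos
    return M@T
def wproj(M,P):
    p=(np.asarray(P)-M[:3,3])@M[:3,:3]; th=np.arctan2(np.hypot(p[:,0],p[:,1]),p[:,2]); r=W['fx']*th/np.hypot(p[:,0],p[:,1])
    return np.c_[W['cx']+r*p[:,0],W['cy']+r*p[:,1]]
def wray(M,px):
    d=np.asarray(px,float)-[W['cx'],W['cy']]; r=np.linalg.norm(d,axis=1); th=r/W['fx']
    v=np.c_[d/r[:,None]*np.sin(th)[:,None],np.cos(th)]@M[:3,:3].T
    return v
def wplane(M,px,z):
    v=wray(M,px); return M[:3,3]+v*((z-M[2,3])/v[:,2])[:,None]
def sproj(P):
    p=np.asarray(P)@R.from_rotvec(SIDE['r']).as_matrix().T+SIDE['t']
    return np.c_[SIDE['cx']+SIDE['f']*p[:,0]/p[:,2],SIDE['cy']+SIDE['f']*p[:,1]/p[:,2]]
def stand2w(s,P):  # s=x,y,z0,yaw ; P in mm
    P=np.asarray(P,float)/1000; c,n=np.cos(s[3]),np.sin(s[3])
    return np.c_[s[0]+c*P[:,0]-n*P[:,1],s[1]+n*P[:,0]+c*P[:,1],s[2]+P[:,2]]
M0=wcam([.64936,0,.2304],[.70706,.70715,-.00066,-.0006])
E
python3 - <<'E'
from h import *
C=lambda a:np.array(a)/3.5+[230,190]
dk=[[-130,-260,110],[130,-260,110],[-130,230,110],[130,230,110]]
sp=C([[320,468],[758,348],[10,92],[350,27]])
wp=[[130,-260,110],[-78,-79,123],[38,-79,123]]; wpx=np.array([[330,404],[72,222],[205,224]])
f=lambda s:np.r_[(sproj(stand2w(s,dk))-sp).ravel(),(wproj(M0,stand2w(s,wp))-wpx).ravel()]
r=least_squares(f,[.55,.1,0,0]);print(r.x.round(4));print(f(r.x).round(1))
# limes: triangulate centre (z ~17mm above deck)
for a,b in(((107,332),(352,347)),((220,377),(555,337))):
    g=lambda p:np.r_[(wproj(M0,[p])-[a]).ravel(),(sproj([p])-C([b])).ravel()]
    q=least_squares(g,[.55,-.1,.12]); print(q.x.round(4),q.cost)
E
```

```text
[ 5.318e-01  8.730e-02 -4.000e-04 -1.020e-02]
[-2.4 -0.3 -1.5 -1.1 -3.9 -2.1 -3.3 -1.5 -1.9  2.7  5.1  1.   1.3 -0.8]
[ 0.4581 -0.0948  0.1188] 1.123740777688401
[ 0.5624 -0.1338  0.1178] 0.4546008306645936
```

View pics/wrist0c.png

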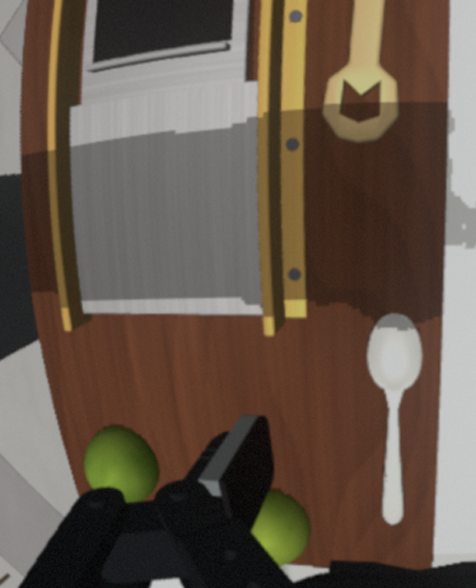

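Call:
step_arm(deltas=[[[2, -3.4, 0], 0], [[4, -6.8, 0], 0], [[6, -10.2, 0], 0], [[8, -13.7, 0], 0], [[8, -13.7, 0], 0], [[8, -13.7, 0], 0], [[8, -13.7, 0], 0], [[8, -13.7, 0], 0]], claw=0)

```text
t: 0.82
tool_pos: [0.5142, 0.0792, 0.2314]
tcp_rot: [0.708, 0.707, 0.0, 0.0]
wrist_force: [-0.2, -0.7, 0.6]
grip_width: -0.0001
grasp_force: 0.0
```

```bash
python3 - <<'E'
from plant import ctrl, imaging
import cv2
s=ctrl.get_state(); print(s['t'],s['tool_pos'],s['tcp_rot'],s['grip_width'],s['wrist_force'])
i=imaging.snapshot("wrist")[:,:,::-1]
cv2.imwrite("pics/wrist1.png",i)
E
```

```text
0.8167 [0.51417245 0.07916615 0.23143314] [7.07623108e-01 7.06589890e-01 2.54088723e-04 4.47800173e-04] -7.951356642876227e-05 [-0.15561422 -0.71350302  0.55102098]
```

View pics/wrist1.png

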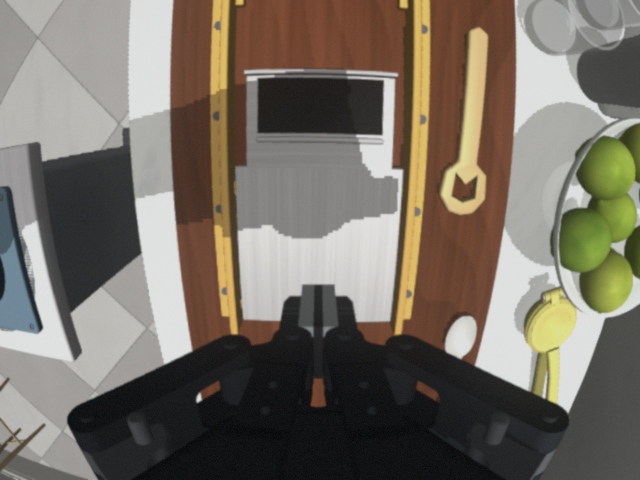

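The wrist view shows the hatch plate's front corners at (240,320) and (395,322), its step corners at (236,168) and (403,168), and the lip ends at (245,71) and (397,73). The pad spans (258–383, 78–136).

```bash
python3 - <<'E'
from h import *
M=wcam([.51417,.07917,.23143],[7.07623108e-01,7.06589890e-01,2.54e-04,4.478e-04])
P=[[-78,-79,123],[38,-79,123],[-78,39,123],[38,39,123],[-70,104,133],[30,104,133]]
px=np.array([[240,320],[395,322],[236,168],[403,168],[245,71],[397,73]])
f=lambda s:(wproj(M,stand2w(s,P))-px).ravel()
r=least_squares(f,[.53,.087,0,0]);print(r.x.round(4));print(f(r.x).round(1))
s=r.x
print('pad from pixels',wplane(M,[[320,107],[320,78],[320,136]],.123).round(4))
print('pad model',stand2w(s,[[-20,81,123],[-20,-20,110],[-20,-70,110]]).round(4))
for a,z in(((107,332),.128),((220,377),.128)): print('lime',wplane(M0,[a],z).round(4))
# two-view height of hatch front corners
for a,b in(((72,222),(240,320)),((205,224),(395,322))):
    g=lambda p:np.r_[(wproj(M0,[p])-[a]).ravel(),(wproj(M,[p])-[b]).ravel()]
    print(least_squares(g,[.5,.0,.12]).x.round(4))
E
```

```text
[ 0.5353  0.0868  0.0006 -0.0117]
[ 3.8 -0.1 -3.4 -0.7 -0.9 -0.5  1.   1.4 -2.1 -0.4  1.6 -0.4]
pad from pixels [[0.516  0.1669 0.123 ]
 [0.516  0.1866 0.123 ]
 [0.516  0.1473 0.123 ]]
pad model [[0.5162 0.1681 0.1236]
 [0.515  0.0671 0.1106]
 [0.5145 0.0171 0.1106]]
lime [[ 0.4644 -0.0885  0.128 ]]
lime [[ 0.5662 -0.1257  0.128 ]]
[0.4549 0.0127 0.1313]
[0.5722 0.0113 0.1337]
```

Call:
step_arm(deltas=[[[2.9, 0.05, 0], 0], [[5.8, 0.1, 0], 0], [[8.8, 0.15, 1], 0], [[8.8, 0.15, 4], 0], [[8.8, 0.15, 7], 0], [[8.8, 0.15, 9.2], 0], [[8.8, 0.15, 9.7], 0], [[8.8, 0.15, 9.7], 0]])

```text
t: 1.53
tool_pos: [0.5141, 0.167, 0.1328]
tcp_rot: [0.708, 0.707, -0.002, -0.001]
wrist_force: [0.0, -0.6, -0.2]
grip_width: 0.0001
grasp_force: 0.0
```

Call:
step_arm(deltas=[[[0, 0, 0.2], 0], [[0, 0, 0.4], 0], [[0, 0, 0.6], 0], [[0, 0, 0.8], 0], [[0, 0, 1.0], 0], [[0, 0, 1.1], 0], [[0, 0, 1.2], 0], [[0, 0, 1.2], 0]])

```text
t: 2.2
tool_pos: [0.5146, 0.1682, 0.1224]
tcp_rot: [0.707, 0.707, 0.0, 0.0]
wrist_force: [-1.2, 0.2, 2.7]
grip_width: -0.0001
grasp_force: 1.3
```

Call:
step_arm(deltas=[[[0, 0, 0.2], 0], [[0, 0, 0.3], 0], [[0, 0, 0.4], 0], [[0, 0, 0.5], 0], [[0, 0, 0.6], 0], [[0, 0, 0.7], 0], [[0, 0, 0.7], 0], [[0, 0, 0.7], 0]])

```text
t: 2.87
tool_pos: [0.5148, 0.1691, 0.1174]
tcp_rot: [0.707, 0.707, 0.001, -0.0]
wrist_force: [-7.1, 2.8, 23.2]
grip_width: 0.0
grasp_force: 11.6
```

Call:
step_arm(deltas=[[[0, 0, -0.1], 0], [[0, 0, -0.1], 0], [[0, 0, -0.1], 0], [[0, 0, -0.1], 0], [[0, 0, -0.1], 0], [[0, 0, -0.1], 0], [[0, 0, -0.1], 0], [[0, 0, -0.1], 0]])

```text
t: 3.53
tool_pos: [0.5148, 0.169, 0.1175]
tcp_rot: [0.707, 0.707, 0.001, -0.0]
wrist_force: [-3.5, 3.7, 14.6]
grip_width: -0.0
grasp_force: 7.3
```

```bash
python3 - <<'E'
from plant import ctrl, imaging
import cv2
s=ctrl.get_state(); print(s['t'],s['tool_pos'],s['wrist_force'])
a=imaging.snapshot("side")[190:360,230:450,::-1]
cv2.imwrite("pics/side1.png",cv2.resize(a,None,fx=3.5,fy=3.5,interpolation=cv2.INTER_CUBIC))
E
```

```text
3.5333 [0.514812   0.16903409 0.11754915] [-3.4953557   3.6514246  14.56762954]
```

View pics/side1.png

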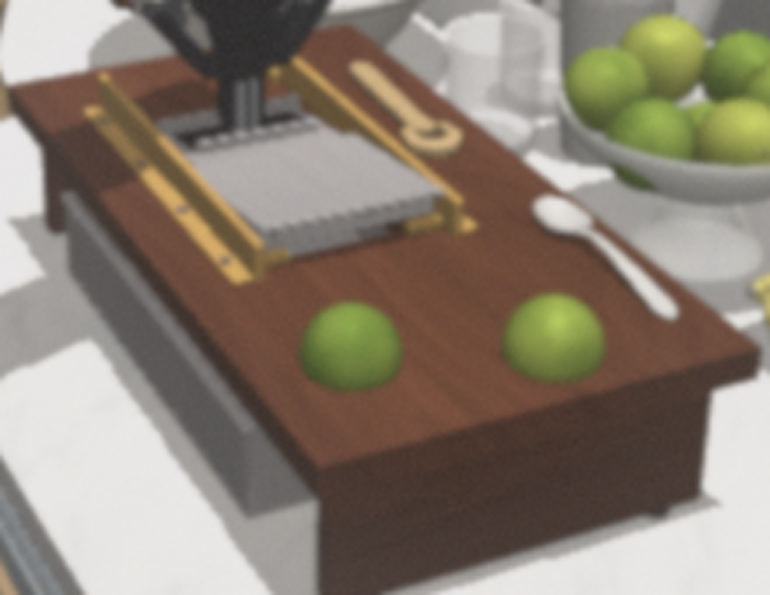

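The side crop shows the flange lifted clear above the cleats, with its lower edge around (330,235), so I'll slide while pressing.

Call:
step_arm(deltas=[[[0.3, 0, -0.02], 0], [[0.8, 0.01, -0.02], 0], [[1.4, 0.02, -0.02], 0], [[2.0, 0.02, -0.02], 0], [[2.6, 0.03, -0.02], 0], [[3.2, 0.04, -0.02], 0], [[3.8, 0.05, -0.02], 0], [[4.4, 0.05, -0.02], 0]])

```text
t: 4.25
tool_pos: [0.5157, 0.2088, 0.1165]
tcp_rot: [0.708, 0.706, -0.002, 0.002]
wrist_force: [-0.9, -8.3, 7.6]
grip_width: -0.0001
grasp_force: 6.1
```

Call:
step_arm(deltas=[[[0.7, 0.01, 0], 0], [[1.4, 0.02, 0], 0], [[2.1, 0.03, 0], 0], [[2.8, 0.04, 0], 0], [[3.5, 0.04, 0], 0], [[4.2, 0.05, 0], 0], [[4.9, 0.06, 0], 0], [[5.6, 0.06, 0], 0]])

```text
t: 4.92
tool_pos: [0.5165, 0.2646, 0.1165]
tcp_rot: [0.708, 0.706, -0.002, 0.002]
wrist_force: [-0.2, -7.5, 8.7]
grip_width: 0.0002
grasp_force: 6.4
```

Call:
step_arm(deltas=[[[0.6, 0.01, 0], 0], [[1.1, 0.02, 0], 0], [[1.5, 0.02, 0], 0], [[1.9, 0.03, 0], 0], [[2.2, 0.03, 0], 0], [[2.4, 0.03, 0], 0], [[2.4, 0.03, 0], 0], [[2.4, 0.03, 0], 0]])

```text
t: 5.58
tool_pos: [0.5168, 0.2893, 0.1165]
tcp_rot: [0.708, 0.707, -0.001, 0.001]
wrist_force: [0.2, -6.6, 7.2]
grip_width: 0.0
grasp_force: 5.7
```

Call:
step_arm(deltas=[[[0.1, 0, 0], 0], [[0.2, 0, 0], 0], [[0.3, 0, 0], 0], [[0.4, 0, 0], 0], [[0.4, 0, 0], 0], [[0.4, 0, 0], 0], [[0.4, 0, 0], 0], [[0.4, 0, 0], 0]])

```text
t: 6.25
tool_pos: [0.5169, 0.2927, 0.1165]
tcp_rot: [0.708, 0.706, -0.001, 0.002]
wrist_force: [0.4, -6.9, 7.9]
grip_width: -0.0002
grasp_force: 6.1
```

Call:
step_arm(deltas=[[[0.1, 0, 0], 0], [[0.2, 0, 0], 0], [[0.3, 0, 0], 0], [[0.4, 0, 0], 0], [[0.4, 0, 0], 0], [[0.4, 0, 0], 0], [[0.4, 0, 0], 0], [[0.4, 0, 0], 0]])

```text
t: 6.92
tool_pos: [0.5169, 0.2938, 0.1165]
tcp_rot: [0.708, 0.706, -0.003, 0.003]
wrist_force: [-1.1, -13.6, 12.1]
grip_width: -0.0002
grasp_force: 8.4
```

The hatch has met the open stops. I'll ease off, lift and move towards the limes.

Call:
step_arm(deltas=[[[-0.5, 0, 0], 0], [[-0.6, 0, -0.4], 0], [[-0.6, 0, -0.8], 0], [[-0.6, 0, -2.5], 0], [[-0.6, 0, -6], 0], [[-0.6, 0, -10], 0], [[-2, 0, -12.5], 0], [[-6, 0, -12.5], 0]])

```text
t: 7.58
tool_pos: [0.5174, 0.2486, 0.2476]
tcp_rot: [0.704, 0.711, 0.007, -0.0]
wrist_force: [0.7, 0.4, 0.7]
grip_width: 0.0
grasp_force: 0.0
```

Call:
step_arm(deltas=[[[-4, 0, 0], 0], [[-8, 0, 0], 0], [[-12, 0, 0], 0], [[-16, 0, 0], 0], [[-20, 0, 0], 0], [[-24, 0, 0], 0], [[-27, 0, 0], 0], [[-27, 0, 0], 0]])

```text
t: 8.25
tool_pos: [0.5154, -0.0373, 0.2416]
tcp_rot: [0.71, 0.704, -0.001, 0.001]
wrist_force: [-0.2, -1.2, 0.9]
grip_width: -0.0
grasp_force: 0.0
```

```bash
python3 - <<'E'
from plant import ctrl, imaging
import cv2
s=ctrl.get_state(); print(s['t'],s['tool_pos'],s['tcp_rot'],s['joint_vel'].round(2))
cv2.imwrite("pics/wrist2.png",imaging.snapshot("wrist")[:,:,::-1])
E
```

```text
8.25 [ 0.51536444 -0.03733796  0.24160047] [ 0.71031689  0.70388002 -0.00126394  0.00110984] [-0.06  0.01 -0.08 -0.   -0.03 -0.   -0.09]
```

View pics/wrist2.png

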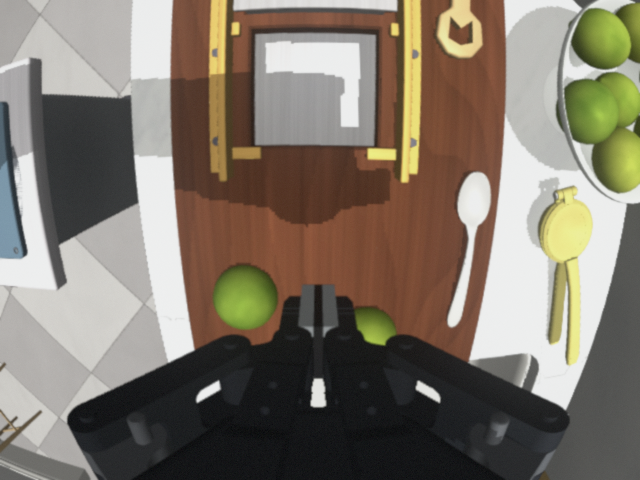

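The wrist view shows the hole fully clear, at (255–377, 30–146), and the hatch front behind it at row 10. Lime a is centred at (246,297) and lime b at about (367,336), partly hidden. The spoon runs from (473,195) to (453,325).

```bash
python3 - <<'E'
from h import *
M=wcam([.51536,-.03734,.2416],[.71031689,.70388,-.00126,.00111])
C=lambda a:np.array(a)/3.5+[230,190]
for a0,a,b in(((107,332),(246,297),(352,347)),((220,377),(367,336),(555,337))):
    g=lambda p:np.r_[(wproj(M,[p])-[a]).ravel(),(wproj(M0,[p])-[a0]).ravel()]
    q=least_squares(g,[.55,-.1,.12]); print(q.x.round(4),f'{q.cost:.1f}',wplane(M,[a],.126).round(4))
print('hole',wplane(M,[[316,88],[255,146],[377,146]],.11).round(4)); print('spoon',wplane(M,[[473,195],[453,325],[458,197],[443,322]],.115).round(4))
E
```

```text
[ 0.4569 -0.0952  0.1182] 0.0 [[ 0.4587 -0.0913  0.126 ]]
[ 0.5585 -0.1424  0.1057] 1.7 [[ 0.5551 -0.128   0.126 ]]
hole [[0.515  0.0652 0.11  ]
 [0.4696 0.0233 0.11  ]
 [0.5597 0.0225 0.11  ]]
spoon [[ 0.6368 -0.0127  0.115 ]
 [ 0.6337 -0.1282  0.115 ]
 [ 0.624  -0.0145  0.115 ]
 [ 0.6236 -0.1244  0.115 ]]
```

Call:
step_arm(deltas=[[[-1.8, -1.9, 0], 0], [[-3.6, -3.8, 0], 0], [[-5.3, -5.6, 0], 0], [[-5.3, -5.6, 2.5], 0], [[-5.3, -5.6, 5], 0], [[-5.3, -5.6, 7], 0], [[-5.3, -5.6, 7], 0], [[-5.3, -5.6, 7], 0]], claw=8)

```text
t: 8.97
tool_pos: [0.4595, -0.0815, 0.1711]
tcp_rot: [0.706, 0.708, -0.001, -0.001]
wrist_force: [-0.4, -0.7, 0.3]
grip_width: 0.0799
grasp_force: 0.0
```

Call:
step_arm(deltas=[[[-1.1, 0, 0.5], 0], [[-1.1, 0, 1.5], 0], [[-1.1, 0, 3], 0], [[-1.1, 0, 4.5], 0], [[-1.1, 0, 5.5], 0], [[-1.1, 0, 5.8], 0], [[-1.1, 0, 5.8], 0], [[-1.1, 0, 5.8], 0]])

```text
t: 9.63
tool_pos: [0.4604, -0.0939, 0.114]
tcp_rot: [0.707, 0.707, 0.0, 0.0]
wrist_force: [0.0, 0.3, -0.1]
grip_width: 0.0801
grasp_force: 0.0
```

Call:
step_arm(deltas=[[[0, 0, 0], 0], [[0, 0, 0], 0], [[0, 0, 0], 0], [[0, 0, 0], 0], [[0, 0, 0], 0], [[0, 0, 0], 0], [[0, 0, 0], 0], [[0, 0, 0], 0]], claw=4)

```text
t: 10.3
tool_pos: [0.4604, -0.0941, 0.1147]
tcp_rot: [0.707, 0.707, 0.0, 0.0]
wrist_force: [-3.3, 0.6, 11.7]
grip_width: 0.0482
grasp_force: 60.0
```

Call:
step_arm(deltas=[[[0, 0, -1], 0], [[0, 0, -3], 0], [[0, 0, -5.5], 0], [[2.5, 1, -6], 0], [[5.5, 2, -6], 0], [[8.5, 3, -6], 0], [[12, 4.2, -6], 0], [[15, 5.2, -6], 0]])

```text
t: 10.97
tool_pos: [0.5126, 0.0583, 0.1745]
tcp_rot: [0.707, 0.707, 0.001, 0.0]
wrist_force: [0.9, 0.2, 0.8]
grip_width: 0.0477
grasp_force: 61.8
```

Call:
step_arm(deltas=[[[0.9, 0.3, 0], 0], [[0.9, 0.3, 0], 0], [[0.9, 0.3, 1], 0], [[0.9, 0.3, 2.5], 0], [[0.9, 0.3, 4], 0], [[0.9, 0.3, 4.5], 0], [[0.9, 0.3, 4.5], 0], [[0.9, 0.3, 4.5], 0]])

```text
t: 11.63
tool_pos: [0.5146, 0.0637, 0.1285]
tcp_rot: [0.708, 0.706, -0.0, -0.0]
wrist_force: [-0.5, 0.9, 0.0]
grip_width: 0.0483
grasp_force: 61.8
```

Call:
step_arm(deltas=[[[0, 0, 0], 0], [[0, 0, 0], 0], [[0, 0, 0], 0], [[0, 0, 0], 0], [[0, 0, -1], 0], [[0, 0, -3], 0], [[0, 0, -6], 0], [[0, 0, -8], 0]], claw=7.5)

```text
t: 12.3
tool_pos: [0.5155, 0.0651, 0.2113]
tcp_rot: [0.707, 0.707, 0.001, 0.001]
wrist_force: [-0.0, 0.2, 0.4]
grip_width: 0.0746
grasp_force: 0.0
```

Call:
step_arm(deltas=[[[-3.5, 0.8, 0], 0], [[-7, 1.5, 0], 0], [[-10.5, 2.3, 0], 0], [[-14, 3.1, 0], 0], [[-17, 3.8, 0], 0], [[-19.3, 4.4, 1], 0], [[-19.3, 4.4, 3], 0], [[-19.3, 4.4, 3], 0]])

```text
t: 12.97
tool_pos: [0.557, -0.1295, 0.1764]
tcp_rot: [0.708, 0.706, -0.001, -0.002]
wrist_force: [-0.7, 0.3, -0.2]
grip_width: 0.0753
grasp_force: 0.0
```

```bash
python3 - <<'E'
from plant import ctrl, imaging
import cv2
s=ctrl.get_state(); print(s['t'],s['tool_pos'],s['tcp_rot'],s['joint_vel'].round(2))
cv2.imwrite("pics/wrist3.png",imaging.snapshot("wrist")[:,:,::-1])
E
```

```text
12.9667 [ 0.5569641  -0.12949901  0.17641763] [ 0.70815226  0.70605649 -0.00147522 -0.00155974] [-0.04 -0.04 -0.04 -0.   -0.01  0.06 -0.01]
```

View pics/wrist3.png

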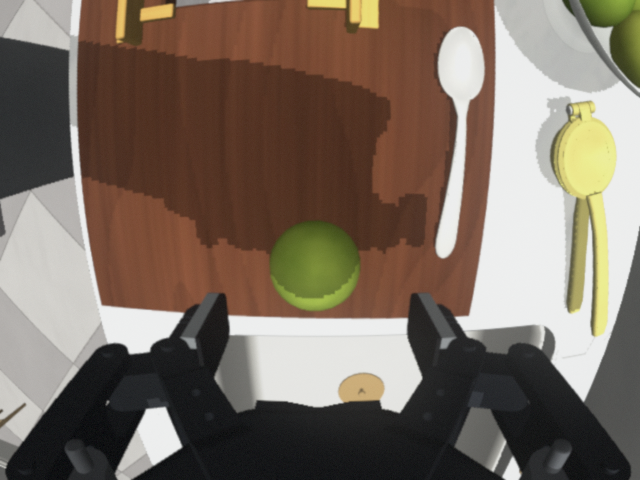

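Lime a is gone from the deck. Lime b is at (315,266), between the fingers.

```bash
python3 - <<'E'
from h import *
M=wcam([.55696,-.1295,.17642],[.70815226,.70605649,-.00147522,-.00155974])
print(wplane(M,[[315,266],[440,250]],.126).round(4),wplane(M,[[315,266]],.118).round(4))
E
```

```text
[[ 0.5553 -0.1309  0.126 ]
 [ 0.6266 -0.1218  0.126 ]] [[ 0.5552 -0.1341  0.118 ]]
```

Call:
step_arm(deltas=[[[-0.25, -0.15, 0.5], 0], [[-0.25, -0.15, 2], 0], [[-0.25, -0.15, 3.5], 0], [[-0.25, -0.15, 5], 0], [[-0.25, -0.15, 5.7], 0], [[-0.25, -0.15, 5.9], 0], [[-0.25, -0.15, 5.9], 0], [[-0.25, -0.15, 5.9], 0]])

```text
t: 13.68
tool_pos: [0.5581, -0.1303, 0.1205]
tcp_rot: [0.707, 0.707, 0.0, 0.001]
wrist_force: [1.1, -0.2, 1.1]
grip_width: 0.0753
grasp_force: 0.0
```

Call:
step_arm(deltas=[[[0, 0, 0], 0], [[0, 0, 0], 0], [[0, 0, 0], 0], [[0, 0, 0], 0], [[0, 0, 0], 0], [[0, 0, 0], 0], [[0, 0, 0], 0], [[0, 0, 0], 0]], claw=4)

```text
t: 14.35
tool_pos: [0.5579, -0.1306, 0.1211]
tcp_rot: [0.707, 0.707, 0.0, 0.0]
wrist_force: [-2.8, 0.8, 9.3]
grip_width: 0.0438
grasp_force: 58.6
```

Call:
step_arm(deltas=[[[0, 0, -1], 0], [[0, 0, -2.5], 0], [[0, 0, -4.5], 0], [[2, -0.4, -5.5], 0], [[5, -1.1, -5.5], 0], [[8, -1.7, -5.5], 0], [[11.5, -2.5, -5.5], 0], [[15, -3.2, -5.5], 0]])

```text
t: 15.02
tool_pos: [0.5251, 0.0204, 0.1754]
tcp_rot: [0.708, 0.707, 0.0, 0.0]
wrist_force: [1.6, 1.1, 0.6]
grip_width: 0.0438
grasp_force: 59.1
```

Call:
step_arm(deltas=[[[2.5, -0.6, 0], 0], [[4.6, -1, 0], 0], [[4.6, -1, 0], 0], [[4.6, -1, 1], 0], [[4.6, -1, 3], 0], [[4.6, -1, 4.5], 0], [[4.6, -1, 4.5], 0], [[4.6, -1, 4.5], 0]])

```text
t: 15.68
tool_pos: [0.515, 0.064, 0.1289]
tcp_rot: [0.708, 0.706, -0.001, -0.0]
wrist_force: [0.4, 0.2, -0.3]
grip_width: 0.0441
grasp_force: 59.3
```

Call:
step_arm(deltas=[[[0, 0, 0], 0], [[0, 0, 0], 0], [[0, 0, 0], 0], [[0, 0, 0], 0], [[0, 0, -1], 0], [[0, 0, -3.5], 0], [[0, 0, -7], 0], [[0, 0, -10], 0]], claw=7.5)

```text
t: 16.35
tool_pos: [0.5153, 0.0655, 0.2318]
tcp_rot: [0.707, 0.707, 0.0, 0.0]
wrist_force: [1.4, 0.4, 0.2]
grip_width: 0.0748
grasp_force: 0.0
```

Call:
step_arm(deltas=[[[2.5, 0, 0], 0], [[5, 0, 0], 0], [[8, 0, 0], 0], [[10, 0, 0], 0], [[12, 0.1, 0], 0], [[12, 0.1, 0], 0], [[12, 0.1, 0], 0], [[12, 0.1, 0], 0]], claw=0)

```text
t: 17.02
tool_pos: [0.5165, 0.1845, 0.23]
tcp_rot: [0.707, 0.707, -0.0, 0.0]
wrist_force: [0.1, -0.2, -0.4]
grip_width: -0.0003
grasp_force: 0.0
```

```bash
python3 - <<'E'
from plant import ctrl, imaging
import cv2, numpy as np
from h import *
s=ctrl.get_state(); print(s['t'],s['tool_pos'],s['tcp_rot'])
i=imaging.snapshot("wrist")[:,:,::-1]; cv2.imwrite("pics/wrist4.png",i)
M=wcam(s['tool_pos'],s['tcp_rot'])
# dark pad + lime check by colour along the hatch mid column
S=[.5353,.0868,.0006,-.0117]
print('expected pad px, pad edges, hole',wproj(M,stand2w(S,[[-20,196,123],[-20,175,123],[-20,217,123],[-20,-20,110]])).round(0))
c=int(wproj(M,stand2w(S,[[-10,196,123]]))[0,0]); g=i[:,c-4:c+5].mean(axis=(1,2)); print(c,[(r,int(g[r])) for r in range(0,300,6)])
i2=imaging.snapshot("scene"); d=imaging.snapshot("side"); cv2.imwrite("pics/side4.png",d[:,:,::-1])
hsv=cv2.cvtColor(i,cv2.COLOR_BGR2HSV); m=cv2.inRange(hsv,(30,100,30),(50,255,255)); 
n,l,st,ce=cv2.connectedComponentsWithStats(m); print([(st[k].tolist()) for k in range(1,n) if st[k][4]>40])
E
```

```text
17.0167 [0.51652962 0.1845211  0.22996488] [ 7.07358511e-01  7.06854868e-01 -7.89865583e-05  3.55767630e-04]
expected pad px, pad edges, hole [[319.  91.]
 [319. 122.]
 [319.  60.]
 [316. 361.]]
334 [(0, 224), (6, 224), (12, 224), (18, 224), (24, 224), (30, 224), (36, 224), (42, 224), (48, 89), (54, 176), (60, 166), (66, 47), (72, 43), (78, 41), (84, 40), (90, 38), (96, 37), (102, 36), (108, 37), (114, 36), (120, 129), (126, 105), (132, 132), (138, 135), (144, 131), (150, 136), (156, 135), (162, 135), (168, 135), (174, 135), (180, 134), (186, 135), (192, 134), (198, 134), (204, 134), (210, 134), (216, 134), (222, 133), (228, 135), (234, 206), (240, 217), (246, 215), (252, 214), (258, 212), (264, 210), (270, 208), (276, 207), (282, 204), (288, 142), (294, 129)]
[[534, 229, 106, 169, 10926], [527, 388, 20, 11, 66]]
```

```bash
python3 - <<'E'
import cv2
for f in("side0","side4"):
    i=cv2.imread(f"pics/{f}.png"); m=cv2.inRange(cv2.cvtColor(i,cv2.COLOR_BGR2HSV),(28,90,30),(50,255,255))
    n,l,st,ce=cv2.connectedComponentsWithStats(m); print(f,[(ce[k].round(0).tolist(),int(st[k][4])) for k in range(1,n) if st[k][4]>15])
E
```

```text
side0 [([208.0, 154.0], 115), ([228.0, 155.0], 123), ([248.0, 164.0], 172), ([430.0, 217.0], 2182), ([388.0, 286.0], 556), ([330.0, 289.0], 557)]
side4 [([208.0, 154.0], 115), ([228.0, 155.0], 125), ([248.0, 164.0], 176), ([430.0, 217.0], 2179), ([316.0, 260.0], 26)]
```

Call:
step_arm(deltas=[[[3, 0, 0], 0], [[6, 0.1, 0], 0], [[9, 0.1, 1], 0], [[9.8, 0.1, 4], 0], [[9.8, 0.1, 7], 0], [[9.8, 0.1, 9.2], 0], [[9.8, 0.1, 9.7], 0], [[9.8, 0.1, 9.7], 0]])

```text
t: 17.83
tool_pos: [0.5166, 0.282, 0.1311]
tcp_rot: [0.707, 0.707, -0.002, -0.0]
wrist_force: [0.1, -0.6, 0.8]
grip_width: -0.0001
grasp_force: 0.0
```

```bash
python3 - <<'E'
from h import *
S=[.5353,.0868,.0006,-.0117]
Rm=R.from_rotvec(SIDE['r']).as_matrix(); c=-Rm.T@np.array(SIDE['t'])
for px in([316,260],[319,262]):
  v=Rm.T@np.array([(px[0]-SIDE['cx'])/SIDE['f'],(px[1]-SIDE['cy'])/SIDE['f'],1])
  for z in(.13,.11,.075,.04,.02):
    p=c+v*(z-c[2])/v[2]; print(z,((p-[S[0],S[1],0])*1000).round(0))
i=cv2.imread("pics/side4.png")[240:275,285:365]; cv2.imwrite("pics/c.png",cv2.resize(i,None,fx=9,fy=9,interpolation=cv2.INTER_CUBIC))
m=cv2.inRange(cv2.cvtColor(cv2.imread("pics/side4.png"),cv2.COLOR_BGR2HSV),(28,90,30),(50,255,255))
print(cv2.boundingRect(m[240:275,285:365]))
E
```

```text
0.13 [-60. -92. 130.]
0.11 [-44. -60. 110.]
0.075 [-16.  -4.  75.]
0.04 [12. 53. 40.]
0.02 [28. 85. 20.]
0.13 [ -59. -102.  130.]
0.11 [-43. -70. 110.]
0.075 [-14. -14.  75.]
0.04 [14. 41. 40.]
0.02 [30. 73. 20.]
(27, 18, 9, 4)
```

View pics/c.png

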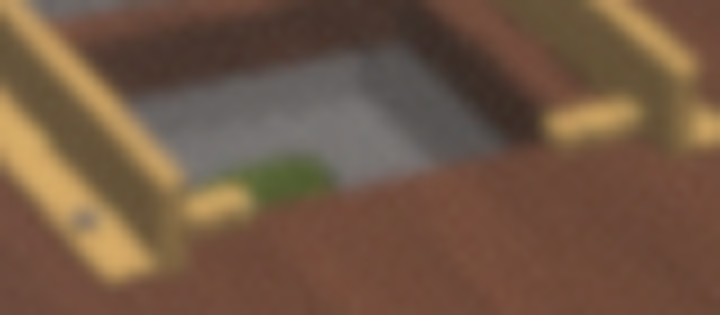

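The last crop shows a lime dome through the hole, below the deck (top around z = 75 mm), so both halves are in the pan. Now I'll press the heel again.

Call:
step_arm(deltas=[[[0, 0, 0.4], 0], [[0, 0, 0.7], 0], [[0, 0, 0.9], 0], [[0, 0, 1.1], 0], [[0, 0, 1.3], 0], [[0, 0, 1.5], 0], [[0, 0, 1.6], 0], [[0, 0, 1.6], 0]])

```text
t: 18.5
tool_pos: [0.5182, 0.2844, 0.1177]
tcp_rot: [0.707, 0.707, 0.001, 0.0]
wrist_force: [-0.2, 0.6, 8.9]
grip_width: -0.0002
grasp_force: 4.1
```

Call:
step_arm(deltas=[[[-0.3, 0, 0.03], 0], [[-0.8, -0.01, 0.03], 0], [[-1.3, -0.02, 0.03], 0], [[-1.9, -0.03, 0.03], 0], [[-2.5, -0.03, 0.03], 0], [[-3.1, -0.04, 0.03], 0], [[-3.7, -0.05, 0.03], 0], [[-4.3, -0.05, 0.03], 0]])

```text
t: 19.17
tool_pos: [0.5188, 0.2457, 0.1186]
tcp_rot: [0.706, 0.708, 0.005, -0.001]
wrist_force: [-0.0, 9.6, 11.1]
grip_width: 0.0003
grasp_force: 5.6
```

Call:
step_arm(deltas=[[[-0.6, -0.01, 0], 0], [[-1.2, -0.02, 0], 0], [[-1.8, -0.03, 0], 0], [[-2.4, -0.03, 0], 0], [[-3.0, -0.04, 0], 0], [[-3.6, -0.05, 0], 0], [[-4.2, -0.06, 0], 0], [[-4.8, -0.06, 0], 0]])

```text
t: 19.83
tool_pos: [0.5186, 0.1977, 0.1186]
tcp_rot: [0.706, 0.708, 0.005, -0.0]
wrist_force: [0.4, 10.4, 11.6]
grip_width: 0.0004
grasp_force: 6.1
```

Call:
step_arm(deltas=[[[-0.6, -0.01, 0], 0], [[-1.2, -0.02, 0], 0], [[-1.8, -0.03, 0], 0], [[-2.4, -0.03, 0], 0], [[-2.8, -0.04, 0], 0], [[-3.1, -0.05, 0], 0], [[-3.3, -0.06, 0], 0], [[-3.3, -0.06, 0], 0]])

```text
t: 20.5
tool_pos: [0.5182, 0.1639, 0.1186]
tcp_rot: [0.706, 0.708, 0.004, -0.0]
wrist_force: [0.2, 8.0, 12.4]
grip_width: -0.0001
grasp_force: 6.5
```

Call:
step_arm(deltas=[[[-0.1, 0, 0], 0], [[-0.2, 0, 0], 0], [[-0.3, 0, 0], 0], [[-0.4, 0, 0], 0], [[-0.5, 0, 0], 0], [[-0.5, 0, 0], 0], [[-0.5, 0, 0], 0], [[-0.5, 0, 0], 0]])

```text
t: 21.17
tool_pos: [0.5181, 0.1599, 0.1186]
tcp_rot: [0.706, 0.708, 0.005, -0.0]
wrist_force: [0.3, 9.8, 12.5]
grip_width: 0.0001
grasp_force: 6.6
```

Call:
step_arm(deltas=[[[-0.1, 0, 0], 0], [[-0.2, 0, 0], 0], [[-0.3, 0, 0], 0], [[-0.4, 0, 0], 0], [[-0.4, 0, 0], 0], [[-0.4, 0, 0], 0], [[-0.4, 0, 0], 0], [[-0.4, 0, 0], 0]])

```text
t: 21.83
tool_pos: [0.518, 0.157, 0.1189]
tcp_rot: [0.706, 0.708, 0.005, -0.001]
wrist_force: [-0.7, 12.8, 14.0]
grip_width: 0.0001
grasp_force: 8.6
```

Call:
step_arm(deltas=[[[-0.1, 0, 0], 0], [[-0.2, 0, 0], 0], [[-0.3, 0, 0], 0], [[-0.3, 0, 0], 0], [[-0.3, 0, 0], 0], [[-0.3, 0, 0], 0], [[-0.3, 0, 0], 0], [[-0.3, 0, 0], 0]])

```text
t: 22.5
tool_pos: [0.5177, 0.1561, 0.1189]
tcp_rot: [0.705, 0.709, 0.006, -0.001]
wrist_force: [-2.4, 16.3, 12.9]
grip_width: -0.0003
grasp_force: 11.4
```

At the end stops. I'll relax the push a little and let the heel up slowly.

Call:
step_arm(deltas=[[[0.15, 0, 0], 0], [[0.3, 0, 0], 0], [[0.3, 0, -0.2], 0], [[0.3, 0, -0.4], 0], [[0.3, 0, -0.6], 0], [[0.3, 0, -0.8], 0], [[0.3, 0, -1.0], 0], [[0.3, 0, -1.3], 0]])

```text
t: 23.17
tool_pos: [0.5154, 0.154, 0.1289]
tcp_rot: [0.706, 0.708, 0.002, -0.001]
wrist_force: [-0.4, 6.5, -5.6]
grip_width: 0.0002
grasp_force: 3.6
```

Call:
step_arm(deltas=[[[0.4, 0, -0.5], 0], [[0.5, 0, -2], 0], [[0.5, 0, -5], 0], [[0.5, 0, -9], 0], [[-3, 0, -10], 0], [[-6, 0, -10], 0], [[-9, 0, -10], 0], [[-9, 0, -10], 0]])

```text
t: 23.83
tool_pos: [0.5155, 0.0528, 0.2296]
tcp_rot: [0.71, 0.704, -0.002, 0.001]
wrist_force: [0.7, -0.8, -1.0]
grip_width: -0.0003
grasp_force: 0.0
```

```bash
python3 - <<'E'
from plant import ctrl, imaging
import cv2, numpy as np
from h import *
s=ctrl.get_state(); print(s['t'],s['tool_pos'])
i=imaging.snapshot("wrist")[:,:,::-1]; d=imaging.snapshot("side")[:,:,::-1]
cv2.imwrite("pics/wrist5.png",i);cv2.imwrite("pics/side5.png",d)
M=wcam(s['tool_pos'],s['tcp_rot']); M1=wcam([.51417,.07917,.23143],[7.07623108e-01,7.06589890e-01,2.54e-04,4.478e-04])
S=[.5353,.0868,.0006,-.0117]
def prof(img,M,off,ys):
    g=img.mean(axis=2); p=wproj(M,stand2w(S,[[-20+off,y,123] for y in ys]))
    return [int(g[int(round(b)),int(round(a))]) for a,b in p]
ys=range(40,112,2)
print(prof(cv2.imread("pics/wrist1.png"),M1,15,ys)); print(prof(i,M,15,ys))
# compare side view, hatch front region & whole deck, to initial
s0=cv2.imread("pics/side0.png"); 
for n,(x0,y0,x1,y1) in dict(front=(298,235,368,270),spoon=(378,240,428,285),opener=(330,205,364,237),jigger=(212,180,238,228)).items():
    print(n,cv2.absdiff(s0,d)[y0:y1,x0:x1].mean().round(2), cv2.phaseCorrelate(*[np.float32(cv2.cvtColor(k[y0:y1,x0:x1],cv2.COLOR_BGR2GRAY)) for k in(s0,d)]))
s1=cv2.imread("pics/side1.png"); a=cv2.resize(s1,(220,170),interpolation=cv2.INTER_AREA)[45:80,68:138]
print('front vs raised',cv2.absdiff(a,d[235:270,298:368]).mean(),cv2.absdiff(a,s0[235:270,298:368]).mean())
E
```

```text
23.8333 [0.51553117 0.05276831 0.22959188]
[135, 131, 129, 128, 131, 132, 128, 130, 110, 127, 108, 105, 34, 37, 35, 38, 36, 34, 34, 32, 31, 35, 33, 32, 32, 29, 33, 31, 31, 31, 73, 85, 117, 91, 77, 75]
[131, 128, 126, 129, 130, 127, 129, 110, 111, 121, 101, 33, 33, 34, 35, 32, 32, 33, 31, 31, 31, 40, 39, 38, 40, 40, 41, 41, 38, 145, 89, 103, 185, 73, 72, 73]
front 20.26 ((-0.12702568088129595, -0.1885742486258195), 0.7230589040267614)
spoon 7.44 ((-0.10806451041096565, 0.37592141200205376), 0.7972089487711589)
opener 7.76 ((0.3463417355921088, -0.19963220079652544), 0.972926119963328)
jigger 0.83 ((0.4792463228564614, -0.03372288065510887), 1.0128800654668866)
front vs raised 26.033197278911565 28.323809523809523
```

```bash
python3 - <<'E'
from h import *
s0=cv2.imread("pics/side0.png");s5=cv2.imread("pics/side5.png")
s1=np.zeros_like(s0);s1[190:360,230:450]=cv2.resize(cv2.imread("pics/side1.png"),(220,170),interpolation=cv2.INTER_AREA)
for c in(318,330,342):
  for n,s in(("shut",s0),("raised",s1),("now",s5)):
    # saturation separates steel from wood
    h=cv2.cvtColor(s,cv2.COLOR_BGR2HSV); print(c,n,[f"{h[r,c-1:c+2,1].mean():.0f}/{h[r,c-1:c+2,2].mean():.0f}" for r in range(240,270)])
S=[.5353,.0868,.0006,-.0117]; print(sproj(stand2w(S,[[-20,-79,123],[-20,-79,110],[-20,-79,139]])).round(1))
E
```

```text
318 shut ['11/121', '10/120', '12/120', '8/119', '11/119', '10/119', '10/119', '12/119', '10/119', '9/118', '10/118', '10/118', '10/118', '10/118', '9/117', '11/119', '11/130', '11/150', '10/170', '9/166', '9/137', '10/115', '11/111', '13/110', '30/109', '70/110', '110/113', '121/116', '122/116', '123/113']
318 raised ['10/176', '9/175', '9/176', '9/176', '8/176', '8/175', '9/175', '9/175', '8/174', '8/174', '9/174', '8/174', '9/165', '8/142', '10/124', '9/122', '9/121', '9/120', '10/119', '10/119', '13/119', '22/110', '50/95', '88/87', '113/94', '118/108', '122/115', '122/117', '120/116', '121/114']
318 now ['10/120', '12/121', '11/119', '10/119', '11/119', '11/119', '10/123', '11/142', '9/167', '10/179', '9/182', '9/181', '10/181', '10/180', '9/180', '9/179', '10/180', '10/180', '10/179', '10/173', '10/157', '9/131', '10/115', '12/109', '17/108', '43/108', '86/112', '116/115', '119/117', '121/114']
330 shut ['10/121', '12/120', '11/120', '10/118', '11/119', '10/120', '10/120', '11/119', '11/119', '11/119', '12/119', '10/119', '11/121', '10/130', '10/152', '9/170', '9/167', '9/143',
[... 1014 characters left out ...]
2/115', '124/116', '121/116', '124/114']
342 raised ['9/177', '9/177', '9/178', '8/177', '9/177', '9/175', '9/169', '9/156', '8/138', '10/124', '10/122', '13/122', '17/111', '34/88', '62/69', '79/66', '81/72', '93/77', '108/86', '118/98', '118/107', '119/107', '119/108', '118/110', '120/111', '120/113', '123/115', '122/116', '121/116', '122/116']
342 now ['9/182', '8/184', '9/184', '9/183', '10/183', '10/183', '8/184', '9/185', '9/184', '9/184', '9/182', '9/182', '9/180', '9/179', '10/168', '11/137', '11/113', '10/110', '13/112', '27/109', '61/107', '101/107', '115/108', '118/109', '120/111', '120/113', '122/115', '122/115', '123/115', '123/115']
[[330.6 255.6]
 [330.5 261.3]
 [330.7 248.6]]
```

The side-view profiles match the original shut state: the front face spans the same rows and has no gap under the flange. The hatch is home, and the spoon, opener and jigger haven't moved.

```bash
python3 -c "
from plant import ctrl
print(ctrl.finish_job())"
```

```text
the job is handed in; nothing more can be done
None
```

Both lime halves went down the hole, and the hatch is shut again with its flange dropped in front of the cleats; the spoon, opener and jigger were not moved, and the job was handed in at about 24 s.

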